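# Put the mixed-up teapot lids back on their own pots

### The job

The lids of the three clay teapots have been mixed up: put every lid on the pot of its own shape (round on round, square on square, hexagonal on hexagonal), properly seated with its plug in the opening. The empty cork ring is there to park a lid on the way. Set the lids down rather than dropping them, and leave the pots and the jar, bottle and cup among them standing where they are.

Things in the scene. Friction and masses are not known exactly. Their poses are not given: they have to be found in the camera images.
- round_pot: round red-brown clay teapot: round belly, 100 mm across, rim a circle 82 mm across; loose, about 0.55 kg. Origin: centre of its underside on the table, z up. Its flat rim, where a lid sits, is 75 mm above; opening at least 58 mm wide, 13 mm deep to a dark floor. Spout to its -x, handle to +x, each 95 mm out from the middle and just below rim height.
- square_pot: square red-brown clay teapot: box-shaped belly, 96 x 96 mm, rim a square of 82 mm; loose, about 0.55 kg. Origin: centre of its underside on the table, z up. Its flat rim, where a lid sits, is 75 mm above; opening at least 58 mm wide, 13 mm deep to a dark floor. Spout to its -x, handle to +x, each 95 mm out from the middle and just below rim height.
- hex_pot: hexagonal red-brown clay teapot: six-sided belly, 96 mm across flats, rim a hexagon 82 mm across flats; loose, about 0.55 kg. Origin: centre of its underside on the table, z up. Its flat rim, where a lid sits, is 75 mm above; opening at least 58 mm wide, 13 mm deep to a dark floor. Spout to its -x, handle to +x, each 95 mm out from the middle and just below rim height.
- round_lid: round dark brown clay lid, 0.12 kg: a round disc 78 mm across, 7 mm thick. Origin: centre of the plate's underside, z up. Tapered round plug below (40 to 26 mm wide, 10 mm deep); round knob above, 20 mm wide, 7 to 34 mm over the origin, to grip from above. Starts on a pot of another shape; fits every pot and the cork ring with 9 mm play; its turn does not matter.
- square_lid: square dark brown clay lid, 0.12 kg: a square 78 x 78 mm, 7 mm thick. Origin: centre of the plate's underside, z up. Tapered round plug below (40 to 26 mm wide, 10 mm deep); round knob above, 20 mm wide, 7 to 34 mm over the origin, to grip from above. Starts on a pot of another shape; fits every pot and the cork ring with 9 mm play; its turn does not matter.
- hex_lid: hexagonal dark brown clay lid, 0.12 kg: a hexagon 78 mm across flats (90 corners), 7 mm thick. Origin: centre of the plate's underside, z up. Tapered round plug below (40 to 26 mm wide, 10 mm deep); round knob above, 20 mm wide, 7 to 34 mm over the origin, to grip from above. Starts on a pot of another shape; fits every pot and the cork ring with 9 mm play; its turn does not matter.
- cork_ring: flat ring of cork lying fixed on the table, 90 mm outside, 58 mm hole, 14 mm high; empty at the start. Origin at the centre of its underside. A free spot where one lid can be parked with its plug in the hole (lid origin then 14 mm above the table).
- jar: bystander: low white plastic jar with a white cap, 54 mm across, 62 mm high, loose. Origin at the centre of its underside.
- bottle: bystander: small clear plastic bottle with a white cap, 36 mm across, 72 mm high, loose. Origin at the centre of its underside.
- cup: bystander: small white ceramic tea cup, 54 mm across, 42 mm high, loose. Origin at the centre of its underside.

How it is judged:
By the outcome, as a careful person would: the job done as asked, in the order asked, and still so for the second after the job is handed in, with the robot touching nothing.
It also fails if it takes over 93 s, if anything falls off the work surface, if the arm or the gripper's body presses on something with over 40 N, if the wrist force passes 120 N, or if a joint passes its speed limit or range.

### The arm

A 7-joint arm with a two-finger parallel gripper is mounted at the origin on the work surface. World frame = base frame: x ahead of the robot, y to its left, z up, the work surface at z = 0. Lengths are in m, angles in rad, forces in N, time in s.
With the tool pointing down it reaches from about 0.4 to 0.9 m from the base axis. Payload 5.5 kg.
Tool frame: the origin (TCP) lies midway between the tips of the shut fingers; the grasp point (between the pads) lies ctrl.grip_point_offset behind it (ctrl.grip_point_offset is the distance from the TCP to the grasp point, in m); z points along the fingers, y is the line along which they close (so a half turn about z gives the same grasp; the last joint's range is limited). The gripper opens to 85 mm and grips with 20 to 120 N. Pads are 22 mm wide; open, the fingers measure 114 mm over their backs; the gripper's body (76 mm by 85 mm) begins 54 mm behind the grasp point. The pads swing forward as they close: fully open they stand 13 mm farther back than shut.
Start: joints at [1.474, 0.501, -0.427, 1.55, 0.221, 1.138, -0.21], TCP at [0.229, -0.608, 0.195] pointing down, gripper open.
Joint ranges: [-2.88, 2.88], [-0.31, 2.03], [-1.54, 1.56], [0.2, 2.42], [-1.41, 4.55], [0.19, 2.02], [-2.57, 2.57]. Speed limits (rad/s): [2.57, 2.57, 3.14, 3.14, 3.14, 3.14, 3.14].

### API

Orientations are given as a unit quaternion [w, x, y, z].
In Python, from station import ctrl, eyes gives the robot as it stands.
- The arm moves only by the tool move_tool, called after ">>>" as name(argument=value, ...) on one line, values as JSON. Schema: {"type":"object","properties":{"rows":{"type":"array","items":{"type":"array","items":{"type":"array","items":{"type":"number"},"minItems":7,"maxItems":7},"minItems":1,"maxItems":10},"minItems":1,"maxItems":1},"clamp_n":{"type":"number"},"only":{"type":"string"},"quiet":{"type":"boolean"},"lines":{"type":"string"}},"required":["rows"],"additionalProperties":false}. rows is a list that holds a single list of rows (three levels of brackets), with 1 to 10 rows, each of 7 numbers: dx, dy, dz in shares of 0.6 m (1.0 is 0.6 m), then a rotation vector rx, ry, rz in fractions of the full range, 1 being pi rad, then the finger opening in m; each row shifts and turns the commanded pose from where the row before left it, along the tool's axes as they then stand; what a row does not reach is not made up. A row lasts 1/12 s, in which the tool goes at most 0.0417 m and 0.125 rad, less where a joint would pass 70% of its speed; a pose out of reach is approached as far as the arm can. The fingers move at their own pace and stop on an object; clamp_n is the grip in N (left out, the last holds). Time passes only in rows, so rows that do not move let the fingers close. The tool returns the time, the measured TCP pose, the force, the opening and the grip force at its end. only (a regular expression) keeps the lines of the reply that match it, lines (a string "A,B") keeps lines A to B, and quiet returns only ok. No shift or turn number may pass 1 either way. Input that does not fit is refused with a message, and nothing moves.
- ctrl.get_state(): the state, without advancing time (a new reading comes with each control period).
- eyes.read_camera(name): name is "scene" or "top" or "wrist"; returns the picture (400x640x3 uint8, red, green, blue); there is no depth.
- eyes.get_calibration(name): a dict with "fx", "fy", "cx", "cy" (pixels), "pose" (4x4, takes a point from camera to world coordinates). Camera axes: x right, y up, looking along -z (the intrinsics and any distortion apply to the point x, -y, -z); pixel columns grow to the right and rows downward; lengths in m; the calibration is good to about 2 mm. A picture is of the moment at which its call begins: read the wrist's pose just before it. get_calibration takes no time and is no camera call; for the wrist camera it gives the pose at the moment of the call.
- ctrl.hand_in(): hands the job in; it is judged then, once.
The state is a dict: "clock": time; "qpos": joint angles; "qd": joint speeds; "tau": joint torques, N m; "tcp_pos": TCP position; "orientation": TCP orientation; "force": force on the tool from outside, world axes, zero at the start; "ft_torque": the same for the moment, N m; "finger_gap": finger opening in m; "grasp_force": force on a finger pad.
Only numpy, scipy, OpenCV 4.12 (cv2) and the standard library are available. Lean on these libraries where they do the work, as an engineer would, in place of code of your own. Each camera call takes 0.05 s, during which the arm holds its last target. There are 200 camera calls.

## Working session

There is one attempt and no reset: what is moved stays moved. The work goes in short steps, Python scripts to look and compute and a tool call to move; the robot and the scene stay as the last step left them, time stands still between calls to the robot, and variables do not carry over. Pictures are saved under pics/ and viewed, at most 14 in all, crops included, and the job is handed in when it is done.

```bash
mkdir -p pics; ls; python3 - <<'E'
from station import ctrl, eyes
import cv2, numpy as np
np.set_printoptions(precision=4,suppress=True)
for n in ["scene","top"]:
    im=eyes.read_camera(n); cv2.imwrite(f"pics/{n}0.png",im[:,:,::-1])
for n in ["scene","top","wrist"]:
    c=eyes.get_calibration(n); print(n,c)
s=ctrl.get_state(); print(s, ctrl.grip_point_offset)
E
```

```text
pics
scene {'fx': 490.437026213392, 'fy': 490.437026213392, 'cx': 323.5333665321224, 'cy': 196.612014306217, 'pose': array([[ 0.651 , -0.63  ,  0.4235,  1.0631],
       [ 0.759 ,  0.5487, -0.3505, -0.3928],
       [-0.0116,  0.5496,  0.8353,  1.0395],
       [ 0.    ,  0.    ,  0.    ,  1.    ]])}
top {'fx': 434.9013692503017, 'fy': 434.9013692503017, 'cx': 318.2290520976519, 'cy': 205.73026464261176, 'pose': array([[-0.0117,  0.9936, -0.1125,  0.4574],
       [-0.9998, -0.0096,  0.019 ,  0.0097],
       [ 0.0178,  0.1127,  0.9935,  0.974 ],
       [ 0.    ,  0.    ,  0.    ,  1.    ]])}
wrist {'fx': 284.5130510362081, 'fy': 284.5130510362081, 'cx': 316.6377903420069, 'cy': 199.99561165367342, 'pose': array([[ 0.3515,  0.9016,  0.2523,  0.2922],
       [-0.9362,  0.3388,  0.0934, -0.5837],
       [-0.0013, -0.269 ,  0.9631,  0.3732],
       [ 0.    ,  0.    ,  0.    ,  1.    ]])}
{'clock': 0.1, 'qpos': array([ 1.4742,  0.5018, -0.4268,  1.5513,  0.2208,  1.1383, -0.2103]), 'qd': array([ 0.    , -0.0029, -0.0022, -0.0034, -0.0016, -0.0003, -0.0002]), 'tau': array([ -0.0114, -57.0806,  -5.8386, -28.1745,   0.0106,   0.0054,
         0.    ]), 'tcp_pos': array([ 0.2286, -0.6078,  0.1943]), 'orientation': array([-0.0009,  0.9839,  0.1789, -0.0001]), 'force': array([ 0.5779, -1.1769, -0.3367]), 'ft_torque': array([-0.0232, -0.0415,  0.0513]), 'grasp_force': 0.0, 'finger_gap': 0.08534383168205764} 0.0187
```

View pics/top0.png

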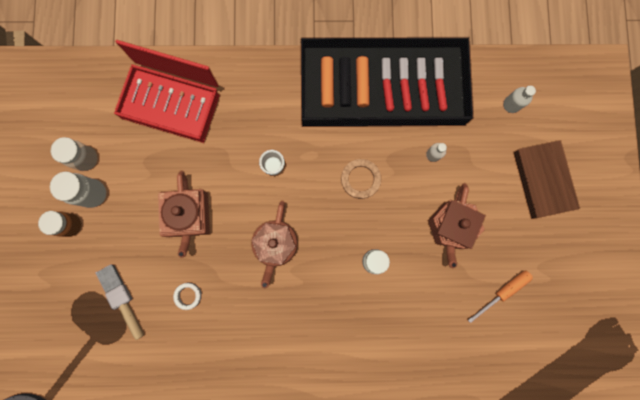

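View pics/scene0.png

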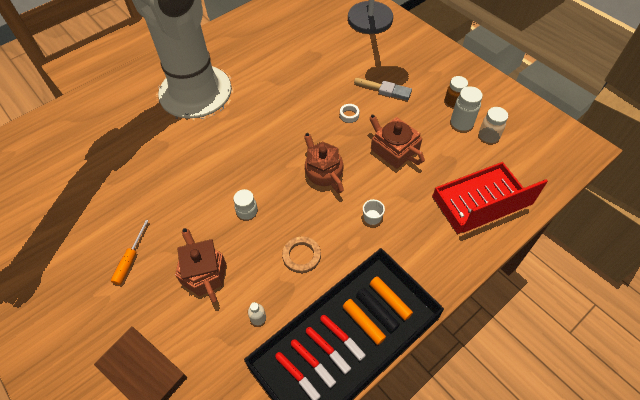

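The top view shows the round lid on the square pot (181,211), the hex lid on the round pot (273,243) and the square lid on the hex pot (460,224). The cork ring is at (361,179). The scene view agrees: round lid (398,135), hex lid (323,160), square lid (197,258), ring (301,255). I'll enlarge these spots next.

```bash
python3 - <<'E'
import cv2, numpy as np
t=cv2.imread("pics/top0.png"); s=cv2.imread("pics/scene0.png")
T=[(181,211),(273,243),(460,224),(361,179)]; S=[(398,135),(323,160),(197,258),(301,255)]
row=lambda im,C:np.hstack([cv2.resize(im[y-30:y+30,x-25:x+25],None,fx=4,fy=4,interpolation=cv2.INTER_CUBIC) for x,y in C])
m=np.vstack([row(t,T),row(s,S)])
for k in range(0,800,40): cv2.line(m,(k,0),(k,4),(255,255,255),1)
cv2.imwrite("pics/m1.png",m); print(m.shape)
E
```

```text
(480, 800, 3)
```

View pics/m1.png

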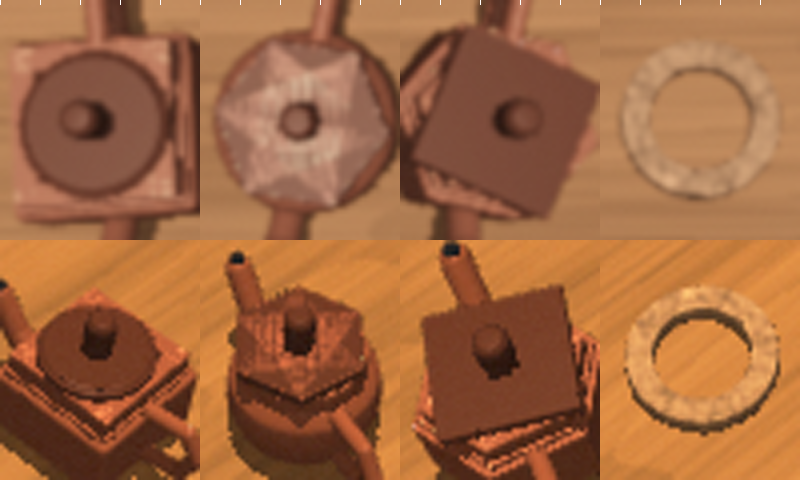

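The zoomed crops give the knob-top centres. In top-view pixels they are round (174.8,210.8), hex (272,243.3) and square (465.8,223). In scene pixels they are (398,124.3), (322.8,144.8) and (194.3,252.3). The cork's top face is at (361,178.8) and (301.8,252.5).

```bash
cat > h.py <<'E'
from station import ctrl, eyes
import numpy as np, cv2
from scipy.spatial.transform import Rotation as R
np.set_printoptions(precision=4,suppress=True)
def ray(c,u,v):
    P=c["pose"]; d=P[:3,:3]@np.array([(u-c["cx"])/c["fx"],-(v-c["cy"])/c["fy"],-1.]); return P[:3,3],d/np.linalg.norm(d)
def plane(c,u,v,z):
    o,d=ray(c,u,v); return o+d*(z-o[2])/d[2]
def tri(rays):
    A=sum(np.eye(3)-np.outer(d,d) for o,d in rays); b=sum((np.eye(3)-np.outer(d,d))@o for o,d in rays)
    p=np.linalg.solve(A,b); return p,max(np.linalg.norm(np.cross(p-o,d)) for o,d in rays)
def togo(p):
    s=ctrl.get_state(); w,x,y,z=s["orientation"]; r=R.from_quat([x,y,z,w])
    print("tool delta",r.inv().apply(np.array(p)-s["tcp_pos"]),"axes x",r.as_matrix()[:,0],"z",r.as_matrix()[:,2])
E
python3 - <<'E'
from h import *
t=eyes.get_calibration("top");s=eyes.get_calibration("scene")
for n,a,b in [("round",(174.8,210.8),(398,124.3)),("hex",(272,243.3),(322.8,144.8)),("square",(465.8,223),(194.3,252.3)),("cork",(361,178.8),(301.8,252.5))]:
    print(n,*tri([ray(t,*a),ray(s,*b)]), plane(t,*a,.014 if n=="cork" else .109))
togo([.42,.1,.25])
E
```

```text
round [0.5485 0.2795 0.1083] 0.0009359671157637061 [0.5479 0.2785 0.109 ]
hex [0.4822 0.0863 0.1217] 0.002161386390894838 [0.4814 0.0856 0.109 ]
square [ 0.518  -0.3017  0.1089] 0.0007750363979731168 [ 0.5176 -0.3023  0.109 ]
cork [ 0.627  -0.1037  0.0137] 0.0019039895551745615 [ 0.6259 -0.1052  0.014 ]
tool delta [ 0.4284 -0.5951 -0.0547] axes x [0.936  0.3521 0.0001] z [-0.0006  0.0017 -1.    ]
```

The rows are not in the units I measure in: shifts go in shares of 0.6 m and turns go in shares of pi rad. I convert before sending: 0.0315 m / 0.6 = 0.0525, -0.021 m / 0.6 = -0.035.

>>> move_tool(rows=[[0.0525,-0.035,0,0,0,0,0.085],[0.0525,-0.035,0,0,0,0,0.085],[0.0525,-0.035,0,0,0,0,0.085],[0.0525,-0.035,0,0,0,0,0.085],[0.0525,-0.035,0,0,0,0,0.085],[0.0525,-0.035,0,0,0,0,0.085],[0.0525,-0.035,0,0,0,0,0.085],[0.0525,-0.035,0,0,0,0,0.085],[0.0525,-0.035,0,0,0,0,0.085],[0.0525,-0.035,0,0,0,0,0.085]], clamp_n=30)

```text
refused: rows: the value is too long (schema: maxItems 1). Nothing was moved.
```

Wrong form. The message asks for a list holding one list of rows, three levels of brackets, so I'll send the same numbers that way.

>>> move_tool(rows=[[[0.0525,-0.035,0,0,0,0,0.085],[0.0525,-0.035,0,0,0,0,0.085],[0.0525,-0.035,0,0,0,0,0.085],[0.0525,-0.035,0,0,0,0,0.085],[0.0525,-0.035,0,0,0,0,0.085],[0.0525,-0.035,0,0,0,0,0.085],[0.0525,-0.035,0,0,0,0,0.085],[0.0525,-0.035,0,0,0,0,0.085],[0.0525,-0.035,0,0,0,0,0.085],[0.0525,-0.035,0,0,0,0,0.085]]], clamp_n=30)

```text
clock: 0.93
tcp_pos: [0.4502, -0.2992, 0.195]
orientation: [-0.0, 0.984, 0.179, -0.0]
force: [0.7, -0.3, -0.5]
finger_gap: 0.0851
grasp_force: 0.0
```

```bash
python3 -c "
from h import *
togo([.482,.086,.2]); print(ctrl.get_state()['qpos'])"
```

```text
tool delta [ 0.1653 -0.3494 -0.005 ] axes x [ 0.936   0.3519 -0.0004] z [-0.0004  0.     -1.    ]
[ 1.0199  0.3266 -0.5857  1.8229  0.2057  1.0531 -0.8552]
```

Scaled: -0.035 m / 0.6 = -0.0583, 0.0165 m / 0.6 = 0.0275.

>>> move_tool(rows=[[[0.0275,-0.0583,0,0,0,0,0.085],[0.0275,-0.0583,0,0,0,0,0.085],[0.0275,-0.0583,0,0,0,0,0.085],[0.0275,-0.0583,0,0,0,0,0.085],[0.0275,-0.0583,0,0,0,0,0.085],[0.0275,-0.0583,0,0,0,0,0.085],[0.0275,-0.0583,0,0,0,0,0.085],[0.0275,-0.0583,0,0,0,0,0.085],[0,0,0,0,0,0,0.085]]])

```text
clock: 1.68
tcp_pos: [0.4747, 0.0168, 0.1958]
orientation: [-0.002, 0.983, 0.184, 0.001]
force: [-0.1, 0.7, 0.0]
finger_gap: 0.0846
grasp_force: 0.0
```

```bash
python3 -c "
from h import *
import pickle
c=eyes.get_calibration('wrist'); im=eyes.read_camera('wrist'); cv2.imwrite('pics/w1.png',im[:,:,::-1]); pickle.dump(c,open('w1.pkl','wb'))"
```

>>> move_tool(rows=[[[0.0275,-0.0583,0,0,0,0,0.085],[0.0275,-0.0583,0,0,0,0,0.085],[0,0,0,0,0,0,0.085]]])

```text
clock: 1.98
tcp_pos: [0.4809, 0.0922, 0.1958]
orientation: [-0.002, 0.983, 0.183, 0.001]
force: [-0.2, 1.5, 0.1]
finger_gap: 0.085
grasp_force: 0.0
```

```bash
python3 -c "
from h import *
import pickle
c=eyes.get_calibration('wrist'); im=eyes.read_camera('wrist'); cv2.imwrite('pics/w2.png',im[:,:,::-1]); pickle.dump(c,open('w2.pkl','wb'))
a=cv2.imread('pics/w1.png'); m=np.vstack([cv2.resize(x[:,:,::1],(480,300),interpolation=cv2.INTER_AREA) for x in (a,im[:,:,::-1])]); cv2.imwrite('pics/m2.png',m)"
```

```text
(no output)
```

View pics/m2.png

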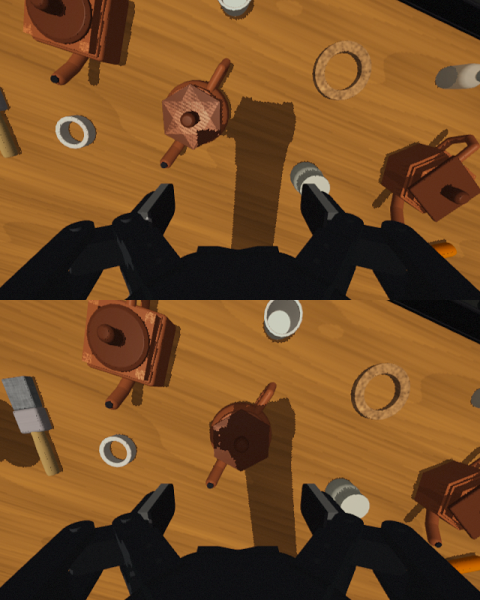

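Wrist views: the hex lid's knob is near (190,117) and then (241,143) at this scale. The cork ring, the square pot and the hex pot are all in view too. I'll zoom on the knob and ring for precise pixels.

```bash
python3 - <<'E'
import cv2, numpy as np
a=cv2.imread("pics/w1.png"); b=cv2.imread("pics/w2.png")
f=lambda im,x,y:cv2.convertScaleAbs(cv2.resize(im[y-50:y+50,x-50:x+50],None,fx=3,fy=3,interpolation=cv2.INTER_CUBIC),alpha=1.6)
m=np.vstack([np.hstack([f(a,253,156),f(a,457,93)]),np.hstack([f(b,321,190),f(b,508,121)])]); cv2.imwrite("pics/m3.png",m)
E
```

```text
(no output)
```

View pics/m3.png

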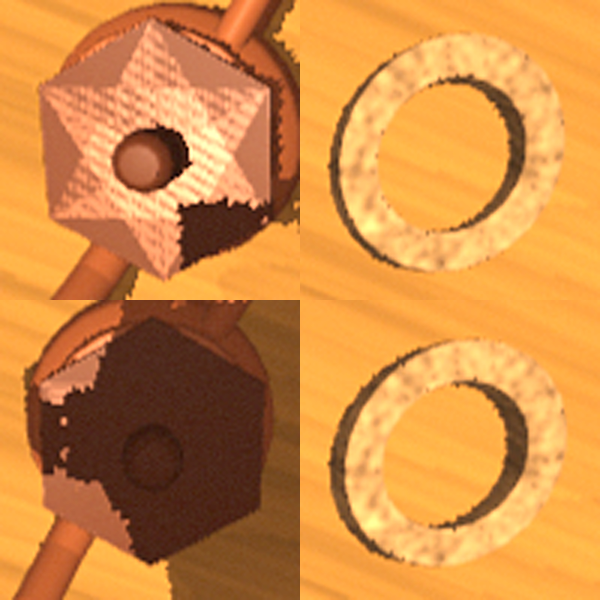

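Zoomed: the knob-top centre is at (250.3,159.3) in w1 and (321.7,192) in w2. The ring's top-face centre is at (459.3,93.3) and (510.3,121.3).

```bash
python3 - <<'E'
from h import *
import pickle
t=eyes.get_calibration("top");s=eyes.get_calibration("scene")
a,b=[pickle.load(open(f"w{i}.pkl","rb")) for i in (1,2)]
for n,P,z in [("hex",[(a,250.3,159.3),(b,321.7,192),(t,272,243.3),(s,322.8,144.8)],.109),("cork",[(a,459.3,93.3),(b,510.3,121.3),(t,361,178.8),(s,301.8,252.5)],.014)]:
    print(n,tri([ray(*p) for p in P]),tri([ray(*p) for p in P[:3]]))
    for p in P: print(plane(*p,z))
togo([.482,.086,.092])
E
```

```text
hex (array([0.4837, 0.0873, 0.1186]), np.float64(0.0037420477131178977)) (array([0.4818, 0.0877, 0.0997]), np.float64(0.0013274130882621766))
[0.4833 0.0872 0.109 ]
[0.4844 0.089  0.109 ]
[0.4814 0.0856 0.109 ]
[0.4752 0.0948 0.109 ]
cork (array([ 0.6279, -0.1037,  0.0148]), np.float64(0.0025229892895139382)) (array([ 0.6284, -0.1054,  0.0114]), np.float64(0.0019912614185104774))
[ 0.629  -0.1048  0.014 ]
[ 0.6285 -0.1033  0.014 ]
[ 0.6259 -0.1052  0.014 ]
[ 0.6282 -0.1022  0.014 ]
tool delta [0.0002 0.0029 0.1034] axes x [0.9337 0.358  0.001 ] z [ 0.0003  0.0019 -1.    ]
```

```bash
python3 - <<'E'
from h import *
import pickle
s=eyes.get_calibration("scene");a=pickle.load(open("w1.pkl","rb"));b=pickle.load(open("w2.pkl","rb"));t=eyes.get_calibration("top")
print(tri([ray(s,323.75,155.25),ray(a,255.9,155.9)]))
print(tri([ray(s,322.8,144.8),ray(a,250.3,159.3)]),tri([ray(s,322.8,144.8),ray(b,321.7,192)]))
def proj(c,p):
    q=c["pose"][:3,:3].T@(np.array(p)-c["pose"][:3,3]); return c["cx"]-c["fx"]*q[0]/q[2], c["cy"]+c["fy"]*q[1]/q[2]
im=cv2.imread("pics/scene0.png"); x,y=323,155
m=cv2.resize(im[y-40:y+40,x-40:x+40],None,fx=7,fy=7,interpolation=cv2.INTER_NEAREST)
for z in (.075,.082,.109,.119):
    u,v=proj(s,[.482,.087,z]); print(z,u,v); cv2.circle(m,(int((u-283+.5)*7),int((v-115+.5)*7)),3,(0,255,0),-1)
cv2.imwrite("pics/m4.png",cv2.convertScaleAbs(m,alpha=1.7))
E
```

```text
(array([0.4837, 0.0886, 0.0812]), np.float64(0.0011934578753121433))
(array([0.4876, 0.0841, 0.129 ]), np.float64(0.00040451986087679427)) (array([0.4853, 0.0891, 0.1217]), np.float64(0.0021572366542471546))
0.075 322.3496845680985 156.72440452164022
0.082 322.3112271281326 154.9781749994103
0.109 322.15935560652485 148.082174255403
0.119 322.10163757006353 145.4613825614354
```

View pics/m4.png

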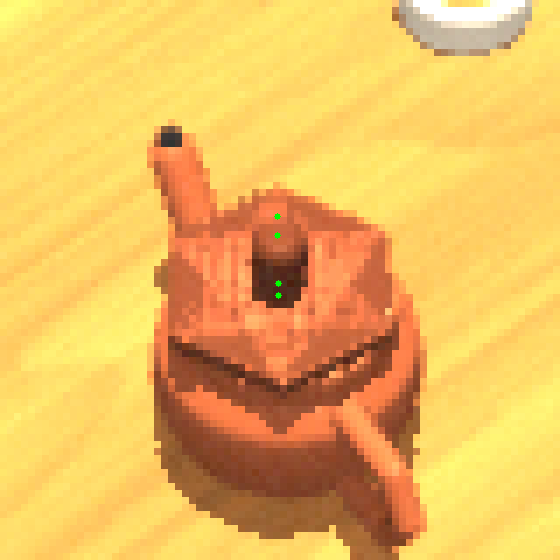

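The enlarged scene view shows the hex lid's knob-top centre at crop (280,235), right on the projected z=0.109 dot. The plate is at 0.081 by triangulation, so the lid sits at the nominal height and my first reading was off. I'll grasp it now.

Scaled: 0.03 m / 0.6 = 0.05, 0.02 m / 0.6 = 0.0333.

>>> move_tool(rows=[[[0,0.0083,0.05,0,0,0,0.085],[0,0,0.05,0,0,0,0.085],[0,0,0.05,0,0,0,0.085],[0,0,0.0333,0,0,0,0.085],[0,0,0,0,0,0,0.085]]], clamp_n=30)

```text
clock: 2.45
tcp_pos: [0.479, 0.0771, 0.0811]
orientation: [-0.0, 0.984, 0.178, -0.004]
force: [-0.7, -1.0, 0.5]
finger_gap: 0.085
grasp_force: 0.0
```

>>> move_tool(rows=[[[0,0,0,0,0,0,0.01],[0,0,0,0,0,0,0.01],[0,0,0,0,0,0,0.01],[0,0,0,0,0,0,0.01],[0,0,0,0,0,0,0.01],[0,0,0,0,0,0,0.01],[0,0,0,0,0,0,0.01],[0,0,0,0,0,0,0.01]]])

```text
clock: 3.12
tcp_pos: [0.4829, 0.0801, 0.0855]
orientation: [0.0, 0.984, 0.179, 0.0]
force: [-0.3, -0.6, 1.0]
finger_gap: 0.0099
grasp_force: 0.0
```

```bash
python3 - <<'E'
from h import *
import pickle
c=eyes.get_calibration('wrist'); im=eyes.read_camera('wrist')[:,:,::-1]; cv2.imwrite('pics/w3.png',im); s=eyes.read_camera('scene')[:,:,::-1]; cv2.imwrite('pics/s3.png',s)
m=np.hstack([im[60:360,160:560],cv2.resize(s[60:210,220:420],None,fx=2,fy=2)]); cv2.imwrite('pics/m5.png',cv2.convertScaleAbs(m,alpha=1.7))
print(ctrl.get_state())
E
```

```text
{'clock': 3.2167, 'qpos': array([ 0.3833,  0.4295, -0.7227,  2.0333,  0.3879,  0.8158, -1.7764]), 'qd': array([ 0.0012,  0.0032,  0.0033,  0.001 ,  0.001 , -0.0006,  0.0006]), 'tau': array([  0.0201, -41.0131,  -7.4761, -21.4453,   0.011 ,   0.001 ,
         0.0011]), 'tcp_pos': array([0.4828, 0.0801, 0.0853]), 'orientation': array([0.    , 0.9839, 0.179 , 0.0001]), 'force': array([0.1798, 0.3086, 1.0018]), 'ft_torque': array([-0.0189,  0.0392, -0.0088]), 'grasp_force': 0.0, 'finger_gap': 0.010163857162261118}
```

View pics/m5.png

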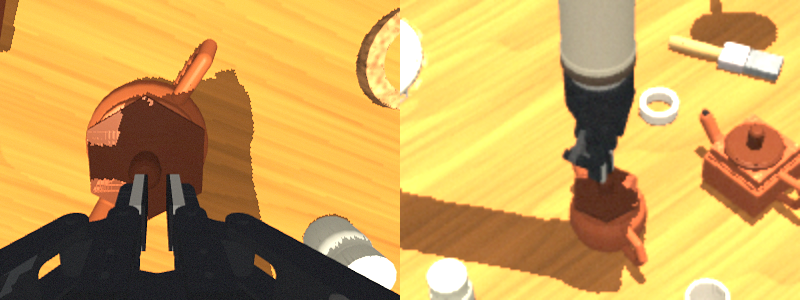

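The fingers shut short of the knob, which now appears ahead of them at wrist pixel (305,228). The lid is still seated.

```bash
python3 - <<'E'
from h import *
c=eyes.get_calibration('wrist'); s=ctrl.get_state()
P=np.linalg.inv(c["pose"]); 
for d in (0,.0187):
    q=P@np.array([*s["tcp_pos"]+[0,0,d],1]); print(c["cx"]-c["fx"]*q[0]/q[2], c["cy"]+c["fy"]*q[1]/q[2])
print(plane(c,305,228,.109), c["pose"])
togo(plane(c,305,228,.109))
# tcp projected in scene
k=eyes.get_calibration('scene'); q=np.linalg.inv(k["pose"])@np.array([*s["tcp_pos"],1]); print(k["cx"]-k["fx"]*q[0]/q[2], k["cy"]+k["fy"]*q[1]/q[2])
E
```

```text
317.2012808434053 225.96726880036704
317.27752903887546 236.96636393808365
[0.4875 0.0896 0.109 ] [[ 0.3515  0.9017  0.2516  0.5463]
 [-0.9362  0.3384  0.0951  0.1045]
 [ 0.0006 -0.269   0.9631  0.2642]
 [ 0.      0.      0.      1.    ]]
tool delta [ 0.0078 -0.0072 -0.0237] axes x [0.9359 0.3522 0.0001] z [ 0.0001 -0.     -1.    ]
320.37063959686674 155.78063730276116
```

```bash
python3 - <<'E'
import cv2, numpy as np
a=cv2.imread("pics/w3.png"); s=cv2.imread("pics/s3.png")
f=lambda im:cv2.convertScaleAbs((255*(im/255.)**.5),alpha=1.2)
m=np.hstack([f(cv2.resize(a[180:300,260:360],None,fx=4,fy=4)),f(cv2.resize(s[100:200,280:360],(400,480)))]); cv2.imwrite("pics/m6.png",m)
E
```

```text
(no output)
```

View pics/m6.png

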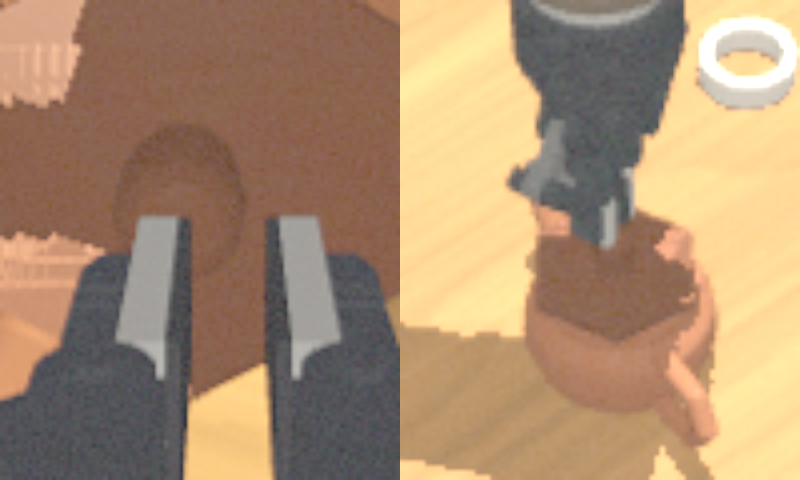

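```bash
python3 - <<'E'
from h import *
c=eyes.get_calibration('wrist'); k=eyes.get_calibration('scene'); st=ctrl.get_state()
p,e=tri([ray(c,333.5,234.2),ray(k,321.6,151)]); print(p,e,st["tcp_pos"]); togo(p)
print("qpos",st["qpos"])
E
```

```text
[0.4939 0.0749 0.1192] 0.00040581671245647384 [0.4828 0.0801 0.0853]
tool delta [ 0.0085  0.0088 -0.0339] axes x [0.9359 0.3522 0.0001] z [ 0.0001 -0.     -1.    ]
qpos [ 0.3833  0.4295 -0.7227  2.0333  0.3879  0.8158 -1.7764]
```

Triangulating a fingertip from the wrist and scene views puts the tips about 34 mm above the reported TCP, so the fingers closed above the knob. I'll open, centre over the knob and descend in small steps while watching the force.

Scaled: -0.0065 m / 0.6 = -0.0108, 0.006 m / 0.6 = 0.01.

>>> move_tool(rows=[[[0.01,-0.0108,0,0,0,0,0.06],[0,0,0,0,0,0,0.06],[0,0,0,0,0,0,0.06],[0,0,0,0,0,0,0.06]]])

```text
clock: 3.55
tcp_pos: [0.486, 0.0887, 0.0851]
orientation: [-0.0, 0.984, 0.179, -0.0]
force: [-0.2, -1.2, 0.6]
finger_gap: 0.0582
grasp_force: 0.0
```

>>> move_tool(rows=[[[0,0,0.0083,0,0,0,0.06],[0,0,0.0083,0,0,0,0.06],[0,0,0,0,0,0,0.06]]])

```text
clock: 3.8
tcp_pos: [0.4851, 0.0879, 0.074]
orientation: [-0.0, 0.984, 0.179, -0.001]
force: [0.1, 0.0, 0.0]
finger_gap: 0.0598
grasp_force: 0.0
```

```bash
python3 - <<'E'
from h import *
im=eyes.read_camera('wrist')[:,:,::-1]; s=eyes.read_camera('scene')[:,:,::-1]
cv2.imwrite('pics/w4.png',im);cv2.imwrite('pics/s4.png',s)
f=lambda im:cv2.convertScaleAbs((255*(im/255.)**.5),alpha=1.2)
cv2.imwrite("pics/m7.png",np.hstack([f(cv2.resize(im[170:290,260:380],(480,480))),f(cv2.resize(s[110:190,290:350],(320,480)))]))
k=eyes.get_calibration('scene');print(ctrl.get_state()['tcp_pos'])
E
```

```text
[0.4856 0.0881 0.0747]
```

View pics/m7.png

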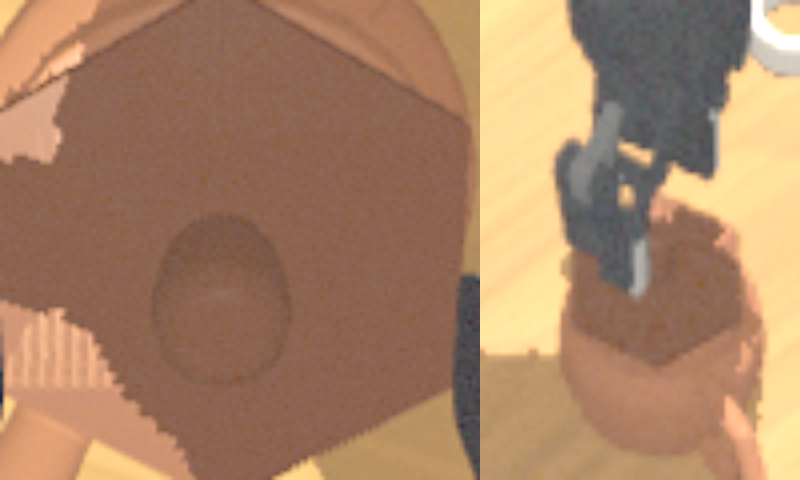

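Knob centred between the fingers at wrist pixel (315.5,249), with the fingertips still above the plate. I'll go down 20 mm more and close.

Scaled: 0.005 m / 0.6 = 0.0083, 0.004 m / 0.6 = 0.0067.

>>> move_tool(rows=[[[0,0,0.0083,0,0,0,0.06],[0,0,0.0083,0,0,0,0.06],[0,0,0.0083,0,0,0,0.06],[0,0,0.0067,0,0,0,0.06],[0,0,0,0,0,0,0.06]]])

```text
clock: 4.32
tcp_pos: [0.4852, 0.0881, 0.0551]
orientation: [-0.0, 0.984, 0.179, -0.001]
force: [-0.2, 0.1, 0.6]
finger_gap: 0.0602
grasp_force: 0.0
```

>>> move_tool(rows=[[[0,0,0,0,0,0,0.01],[0,0,0,0,0,0,0.01],[0,0,0,0,0,0,0.01],[0,0,0,0,0,0,0.01],[0,0,0,0,0,0,0.01],[0,0,0,0,0,0,0.01]]], clamp_n=40)

```text
clock: 4.82
tcp_pos: [0.4863, 0.0884, 0.0566]
orientation: [0.0, 0.984, 0.179, 0.0]
force: [-1.5, 0.4, 3.6]
finger_gap: 0.0186
grasp_force: 39.1
```

Scaled: -0.025 m / 0.6 = -0.0417, -0.01 m / 0.6 = -0.0167.

>>> move_tool(rows=[[[0,0,-0.0167,0,0,0,0.01],[0,0,-0.0417,0,0,0,0.01],[0,0,-0.0417,0,0,0,0.01],[0,0,0,0,0,0,0.01]]])

```text
clock: 5.15
tcp_pos: [0.489, 0.0895, 0.1205]
orientation: [0.0, 0.984, 0.179, 0.003]
force: [1.3, 0.5, -1.3]
finger_gap: 0.0186
grasp_force: 39.4
```

>>> move_tool(rows=[[[0.0137,0.048,0,0,0,0,0.01],[0.0137,0.048,0,0,0,0,0.01],[0.0137,0.048,0,0,0,0,0.01],[0.0137,0.048,0,0,0,0,0.01],[0.0137,0.048,0,0,0,0,0.01],[0.0137,0.048,0,0,0,0,0.01],[0.0137,0.048,0,0,0,0,0.01],[0.0137,0.048,0,0,0,0,0.01],[0,0,0,0,0,0,0.01],[0,0,0,0,0,0,0.01]]])

```text
clock: 5.98
tcp_pos: [0.6286, -0.1069, 0.1153]
orientation: [-0.0, 0.984, 0.177, -0.0]
force: [0.6, 0.7, -2.0]
finger_gap: 0.0185
grasp_force: 39.4
```

```bash
python3 - <<'E'
from h import *
togo([.628,-.1045,.0])
im=eyes.read_camera('wrist')[:,:,::-1];t=eyes.read_camera('top')[:,:,::-1]
cv2.imwrite('pics/w5.png',im);cv2.imwrite('pics/t5.png',t)
f=lambda im:cv2.convertScaleAbs((255*(im/255.)**.6),alpha=1.1)
cv2.imwrite("pics/m8.png",np.hstack([f(cv2.resize(im,(400,400))),f(cv2.resize(t[200:290,230:320],(400,400)))]))
E
```

```text
tool delta [ 0.0004 -0.0024  0.1153] axes x [ 0.9375  0.3481 -0.0009] z [-0.0009 -0.     -1.    ]
```

View pics/m8.png

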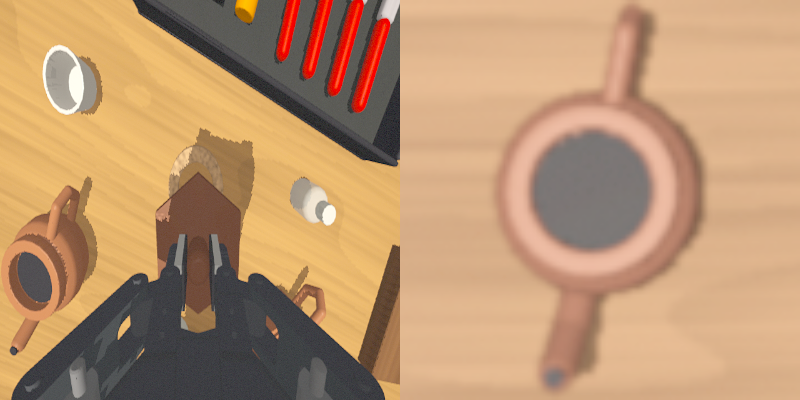

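The wrist view shows the hex lid held level over the ring. In the top view the emptied round pot's opening is centred at crop (592,189), i.e. full-image pixel (273.2,242.6). Now I'll lower the lid.

Scaled: 0.03 m / 0.6 = 0.05, 0.01 m / 0.6 = 0.0167.

>>> move_tool(rows=[[[0,-0.0042,0.05,0,0,0,0.01],[0,0,0.05,0,0,0,0.01],[0,0,0.05,0,0,0,0.01],[0,0,0.0167,0,0,0,0.01],[0,0,0,0,0,0,0.01],[0,0,0,0,0,0,0.01]]])

```text
clock: 6.58
tcp_pos: [0.6276, -0.1007, 0.0167]
orientation: [-0.0, 0.984, 0.18, -0.0]
force: [0.4, -0.3, -0.4]
finger_gap: 0.0188
grasp_force: 39.5
```

>>> move_tool(rows=[[[0,0,0.0067,0,0,0,0.01],[0,0,0.0067,0,0,0,0.01],[0,0,0.0067,0,0,0,0.01],[0,0,0,0,0,0,0.01],[0,0,0,0,0,0,0.01]]])

```text
clock: 7.0
tcp_pos: [0.6277, -0.1021, 0.0044]
orientation: [0.0, 0.984, 0.179, 0.0]
force: [0.1, 0.4, -1.4]
finger_gap: 0.0189
grasp_force: 39.4
```

```bash
python3 -c "
from h import *
t=eyes.get_calibration('top'); print(plane(t,273.2,242.6,.075))"
```

```text
[0.4837 0.0861 0.075 ]
```

Scaled: 0.002 m / 0.6 = 0.0033, 0.001 m / 0.6 = 0.0017.

>>> move_tool(rows=[[[0,0,0.0033,0,0,0,0.01],[0,0,0.0033,0,0,0,0.01],[0,0,0.0033,0,0,0,0.01],[0,0,0.0017,0,0,0,0.01],[0,0,0,0,0,0,0.01],[0,0,0,0,0,0,0.01]]])

```text
clock: 7.5
tcp_pos: [0.6276, -0.1018, -0.0029]
orientation: [-0.0, 0.984, 0.179, -0.0]
force: [0.3, 0.2, -0.7]
finger_gap: 0.0186
grasp_force: 39.4
```

>>> move_tool(rows=[[[0,0,0.0017,0,0,0,0.01],[0,0,0.0017,0,0,0,0.01],[0,0,0,0,0,0,0.01],[0,0,0,0,0,0,0.01]]])

```text
clock: 7.83
tcp_pos: [0.6279, -0.1019, -0.0043]
orientation: [0.0, 0.984, 0.179, 0.0]
force: [-1.0, -0.1, 2.6]
finger_gap: 0.019
grasp_force: 39.9
```

Scaled: -0.04 m / 0.6 = -0.0667, -0.02 m / 0.6 = -0.0333.

>>> move_tool(rows=[[[0,0,0,0,0,0,0.05],[0,0,0,0,0,0,0.05],[0,0,0,0,0,0,0.05],[0,0,0,0,0,0,0.05],[0,0,-0.0333,0,0,0,0.05],[0,0,-0.0667,0,0,0,0.05],[0,0,-0.0667,0,0,0,0.05],[0,0,-0.0667,0,0,0,0.05],[0,0,-0.0167,0,0,0,0.05]]])

```text
clock: 8.58
tcp_pos: [0.632, -0.1016, 0.1524]
orientation: [0.002, 0.984, 0.179, 0.005]
force: [0.9, 0.1, 0.9]
finger_gap: 0.05
grasp_force: 0.0
```

>>> move_tool(rows=[[[0.0098,-0.0642,0,0,0,0,0.06],[0.0098,-0.0642,0,0,0,0,0.06],[0.0098,-0.0642,0,0,0,0,0.06],[0.0098,-0.0642,0,0,0,0,0.06],[0.0098,-0.0642,0,0,0,0,0.06],[0.0098,-0.0642,0,0,0,0,0.06],[0.0098,-0.0642,0,0,0,0,0.06],[0.0098,-0.0642,0,0,0,0,0.06],[0.0098,-0.0642,0,0,0,0,0.06],[0.0098,-0.0642,0,0,0,0,0.06]]])

```text
clock: 9.42
tcp_pos: [0.5468, 0.2808, 0.1452]
orientation: [0.0, 0.984, 0.179, 0.0]
force: [0.3, -0.2, 0.2]
finger_gap: 0.0599
grasp_force: 0.0
```

>>> move_tool(rows=[[[0,0,0,0,0,0,0.06],[0,0,0,0,0,0,0.06],[0,0,0,0,0,0,0.06]]])

```text
clock: 9.67
tcp_pos: [0.5473, 0.2791, 0.1449]
orientation: [0.0, 0.984, 0.179, -0.0]
force: [0.3, -1.1, -0.4]
finger_gap: 0.0596
grasp_force: 0.0
```

```bash
python3 - <<'E'
from h import *
import pickle
togo([.5482,.279,.0565])
c=eyes.get_calibration('wrist');im=eyes.read_camera('wrist')[:,:,::-1];t=eyes.read_camera('top')[:,:,::-1]
pickle.dump(c,open('w6.pkl','wb'));cv2.imwrite('pics/w6.png',im);cv2.imwrite('pics/t6.png',t)
q=np.linalg.inv(c["pose"])@np.array([.5482,.279,.109,1]);print(c["cx"]-c["fx"]*q[0]/q[2], c["cy"]+c["fy"]*q[1]/q[2])
f=lambda im:cv2.convertScaleAbs((255*(im/255.)**.6),alpha=1.1)
cv2.imwrite("pics/m9.png",np.hstack([f(cv2.resize(im[100:300,216:416],(400,400))),f(cv2.resize(t[140:220,320:400],(400,400)))]))
E
```

```text
tool delta [0.0009 0.0003 0.0884] axes x [ 0.9356  0.353  -0.0003] z [-0.0001 -0.0008 -1.    ]
317.54826220312003 208.75655507130907
```

View pics/m9.png

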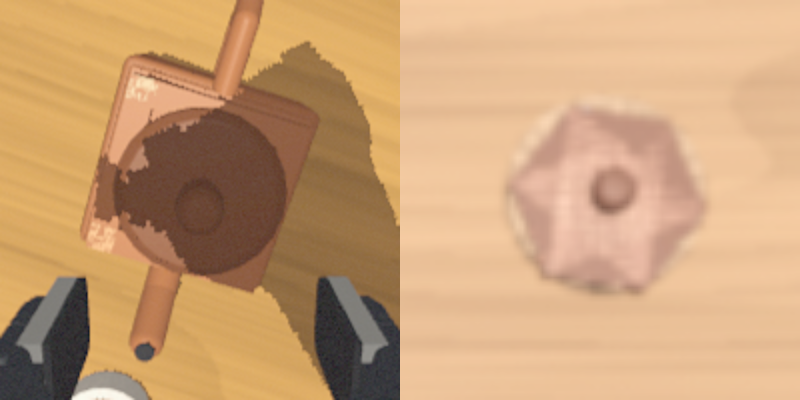

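Hex lid sits on the cork ring, with the ring's edge showing evenly around it. The round lid's knob is at wrist pixel (316,204), against a prediction of (317.5,208.8), so it is well centred. Descending to grasp.

Scaled: 0.03 m / 0.6 = 0.05, 0.018 m / 0.6 = 0.03.

>>> move_tool(rows=[[[0.005,0,0.05,0,0,0,0.06],[0,0,0.05,0,0,0,0.06],[0,0,0.03,0,0,0,0.06],[0,0,0.0167,0,0,0,0.06],[0,0,0,0,0,0,0.06],[0,0,0,0,0,0,0.06]]], clamp_n=40)

```text
clock: 10.27
tcp_pos: [0.5507, 0.2794, 0.0573]
orientation: [0.0, 0.984, 0.178, -0.0]
force: [-0.2, -0.7, 0.2]
finger_gap: 0.0597
grasp_force: 0.0
```

>>> move_tool(rows=[[[0,0,0,0,0,0,0.01],[0,0,0,0,0,0,0.01],[0,0,0,0,0,0,0.01],[0,0,0,0,0,0,0.01],[0,0,0,0,0,0,0.01],[0,0,0,0,0,0,0.01]]])

```text
clock: 10.77
tcp_pos: [0.5511, 0.2808, 0.0588]
orientation: [-0.0, 0.984, 0.179, 0.001]
force: [-0.6, -1.3, 6.3]
finger_gap: 0.0187
grasp_force: 39.1
```

The rows are not in the units I measure in: shifts go in shares of 0.6 m and turns go in shares of pi rad. I convert before sending: -0.03 m / 0.6 = -0.05, 0.0262 m / 0.6 = 0.0437.

>>> move_tool(rows=[[[0,0,-0.0167,0,0,0,0.01],[0,0,-0.05,0,0,0,0.01],[0,0,-0.05,0,0,0,0.01],[0,0,0,0,0,0,0.01],[-0.036,0.0437,0,0,0,0,0.01],[-0.036,0.0437,0,0,0,0,0.01],[-0.036,0.0437,0,0,0,0,0.01],[-0.036,0.0437,0,0,0,0,0.01],[-0.036,0.0437,0,0,0,0,0.01],[-0.036,0.0437,0,0,0,0,0.01]]])

```text
clock: 11.6
tcp_pos: [0.4833, 0.0861, 0.1274]
orientation: [0.0, 0.984, 0.179, 0.0]
force: [0.8, -0.9, -0.8]
finger_gap: 0.0184
grasp_force: 39.5
```

>>> move_tool(rows=[[[0,0,0,0,0,0,0.01],[0,0,0,0,0,0,0.01],[0,0,0,0,0,0,0.01]]])

```text
clock: 11.85
tcp_pos: [0.4846, 0.0877, 0.1277]
orientation: [-0.0, 0.984, 0.179, 0.001]
force: [0.5, -0.4, -0.7]
finger_gap: 0.0182
grasp_force: 39.5
```

```bash
python3 - <<'E'
from h import *
togo([.485,.0865,.0575])
t=eyes.read_camera('top')[:,:,::-1];cv2.imwrite('pics/t7.png',t)
im=eyes.read_camera('wrist')[:,:,::-1]
f=lambda im:cv2.convertScaleAbs((255*(im/255.)**.6),alpha=1.1)
cv2.imwrite("pics/m10.png",np.hstack([f(cv2.resize(t[166:256,136:226],(400,400))),f(cv2.resize(im[100:300,216:416],(400,400)))]))
E
```

```text
tool delta [-0.0001  0.0012  0.0702] axes x [0.9362 0.3515 0.0012] z [ 0.0012  0.0002 -1.    ]
```

View pics/m10.png

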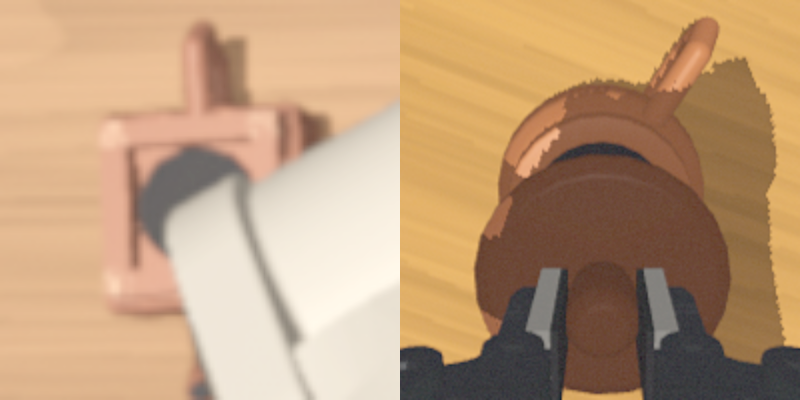

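The round lid hangs over the round pot, whose dark opening shows behind the lid edge. The square pot's opening is still partly hidden by the arm. Lowering.

Scaled: 0.03 m / 0.6 = 0.05, 0.025 m / 0.6 = 0.0417.

>>> move_tool(rows=[[[0,0.0017,0.05,0,0,0,0.01],[0,0,0.0417,0,0,0,0.01],[0,0,0.0117,0,0,0,0.01],[0,0,0,0,0,0,0.01],[0,0,0,0,0,0,0.01],[0,0,0.0033,0,0,0,0.01],[0,0,0.0033,0,0,0,0.01],[0,0,0.0017,0,0,0,0.01],[0,0,0,0,0,0,0.01],[0,0,0,0,0,0,0.01]]])

```text
clock: 12.78
tcp_pos: [0.4849, 0.0865, 0.0606]
orientation: [0.0, 0.984, 0.179, 0.0]
force: [-0.6, -0.0, -0.7]
finger_gap: 0.0182
grasp_force: 39.5
```

Scaled: 0.001 m / 0.6 = 0.0017.

>>> move_tool(rows=[[[0,0,0.0017,0,0,0,0.01],[0,0,0.0017,0,0,0,0.01],[0,0,0,0,0,0,0.01],[0,0,0,0,0,0,0.01]]])

```text
clock: 13.12
tcp_pos: [0.4849, 0.0866, 0.0585]
orientation: [0.0, 0.984, 0.179, 0.0]
force: [-1.3, 0.0, 3.2]
finger_gap: 0.0183
grasp_force: 40.0
```

Scaled: -0.04 m / 0.6 = -0.0667, -0.03 m / 0.6 = -0.05.

>>> move_tool(rows=[[[0,0,0,0,0,0,0.06],[0,0,0,0,0,0,0.06],[0,0,0,0,0,0,0.06],[0,0,0,0,0,0,0.06],[0,0,-0.0333,0,0,0,0.06],[0,0,-0.0667,0,0,0,0.06],[0,0,-0.05,0,0,0,0.06]]])

```text
clock: 13.7
tcp_pos: [0.484, 0.0871, 0.1493]
orientation: [-0.001, 0.984, 0.179, -0.001]
force: [1.6, 0.1, 0.3]
finger_gap: 0.06
grasp_force: 0.0
```

>>> move_tool(rows=[[[-0.0177,0.0625,0,0,0,0,0.06],[-0.0177,0.0625,0,0,0,0,0.06],[-0.0177,0.0625,0,0,0,0,0.06],[-0.0177,0.0625,0,0,0,0,0.06],[-0.0177,0.0625,0,0,0,0,0.06],[-0.0177,0.0625,0,0,0,0,0.06],[-0.0177,0.0625,0,0,0,0,0.06],[-0.0177,0.0625,0,0,0,0,0.06],[-0.0177,0.0625,0,0,0,0,0.06],[-0.0177,0.0625,0,0,0,0,0.06]]])

```text
clock: 14.53
tcp_pos: [0.5171, -0.3038, 0.1481]
orientation: [0.0, 0.984, 0.179, -0.0]
force: [1.4, 1.2, 0.1]
finger_gap: 0.0597
grasp_force: 0.0
```

>>> move_tool(rows=[[[0,0,0,0,0,0,0.06],[0,0,0,0,0,0,0.06],[0,0,0,0,0,0,0.06]]])

```text
clock: 14.78
tcp_pos: [0.5172, -0.3011, 0.1478]
orientation: [-0.001, 0.984, 0.179, -0.0]
force: [0.6, 0.2, 0.3]
finger_gap: 0.0601
grasp_force: 0.0
```

```bash
python3 - <<'E'
from h import *
togo([.5178,-.302,.057])
c=eyes.get_calibration('wrist');im=eyes.read_camera('wrist')[:,:,::-1];T=eyes.read_camera('top');t=T[:,:,::-1]
cv2.imwrite('pics/t8.png',t)
q=np.linalg.inv(c["pose"])@np.array([.5178,-.302,.109,1]);print(c["cx"]-c["fx"]*q[0]/q[2], c["cy"]+c["fy"]*q[1]/q[2])
# square pot opening: grey floor mask, low saturation
k=eyes.get_calibration('top')
h=cv2.cvtColor(np.ascontiguousarray(t[180:245,150:212]),cv2.COLOR_BGR2HSV); m=((h[...,1]<90)&(h[...,2]<140)).astype(np.uint8)
n,l,st,ce=cv2.connectedComponentsWithStats(m); i=1+st[1:,4].argmax(); u,v=ce[i]+[150,180]; print(st[i],u,v,plane(k,u,v,.062),plane(k,u,v,.075))
f=lambda im:cv2.convertScaleAbs((255*(im/255.)**.6),alpha=1.1)
cv2.imwrite("pics/m11.png",np.hstack([f(cv2.resize(im[100:300,216:416],(400,400))),f(cv2.resize(np.ascontiguousarray(t[180:270,150:300]),(400,240))).repeat(1,0) if 0 else f(cv2.resize(t[160:280,150:310],(400,400)))]))
E
```

```text
tool delta [0.0002 0.0012 0.0908] axes x [0.9361 0.3518 0.0001] z [-0.0004  0.0013 -1.    ]
318.4636625269388 208.4097997730528
[ 17  19  25  26 500] 179.718 211.78 [0.5507 0.2828 0.062 ] [0.5493 0.2789 0.075 ]
```

View pics/m11.png

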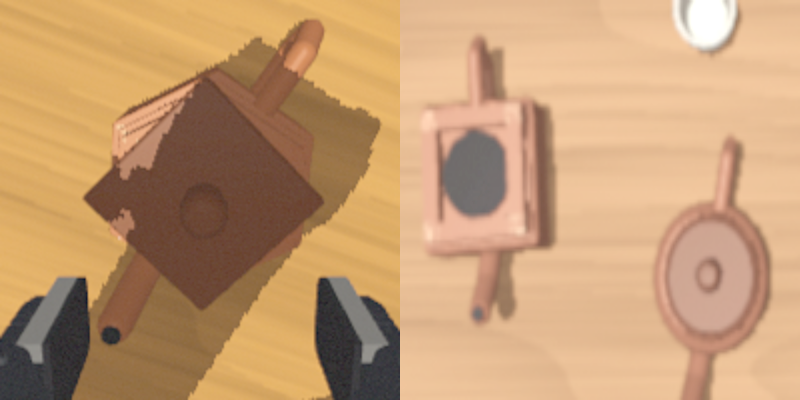

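The round lid is centred on the round pot. The square pot's opening centre works out at about (0.550,0.281). The square lid's knob is at wrist pixel (318,205.5), centred between the fingers. Grasping.

Scaled: 0.03 m / 0.6 = 0.05, 0.02 m / 0.6 = 0.0333.

>>> move_tool(rows=[[[0.0042,0.0017,0.05,0,0,0,0.06],[0,0,0.05,0,0,0,0.06],[0,0,0.0333,0,0,0,0.06],[0,0,0.0167,0,0,0,0.06],[0,0,0,0,0,0,0.06],[0,0,0,0,0,0,0.06]]], clamp_n=40)

```text
clock: 15.38
tcp_pos: [0.5206, -0.3007, 0.0586]
orientation: [-0.0, 0.984, 0.18, 0.0]
force: [0.9, 0.2, 0.5]
finger_gap: 0.06
grasp_force: 0.0
```

>>> move_tool(rows=[[[0,0,0,0,0,0,0.01],[0,0,0,0,0,0,0.01],[0,0,0,0,0,0,0.01],[0,0,0,0,0,0,0.01],[0,0,0,0,0,0,0.01],[0,0,0,0,0,0,0.01]]])

```text
clock: 15.88
tcp_pos: [0.5211, -0.3023, 0.0598]
orientation: [0.001, 0.984, 0.179, 0.001]
force: [-1.4, 0.1, 6.4]
finger_gap: 0.0181
grasp_force: 39.1
```

Scaled: -0.04 m / 0.6 = -0.0667, -0.0356 m / 0.6 = -0.0593.

>>> move_tool(rows=[[[0,0,-0.0167,0,0,0,0.01],[0,0,-0.05,0,0,0,0.01],[0,0,-0.0667,0,0,0,0.01],[0,0,0,0,0,0,0.01],[0.026,-0.0593,0,0,0,0,0.01],[0.026,-0.0593,0,0,0,0,0.01],[0.026,-0.0593,0,0,0,0,0.01],[0.026,-0.0593,0,0,0,0,0.01],[0.026,-0.0593,0,0,0,0,0.01],[0.026,-0.0593,0,0,0,0,0.01]]])

```text
clock: 16.72
tcp_pos: [0.5324, -0.0674, 0.1389]
orientation: [0.0, 0.984, 0.179, 0.0]
force: [1.5, 0.1, -0.8]
finger_gap: 0.0181
grasp_force: 39.4
```

>>> move_tool(rows=[[[0.026,-0.0593,0,0,0,0,0.01],[0.026,-0.0593,0,0,0,0,0.01],[0.026,-0.0593,0,0,0,0,0.01],[0.026,-0.0593,0,0,0,0,0.01],[0.026,-0.0593,0,0,0,0,0.01],[0.026,-0.0593,0,0,0,0,0.01],[0.026,-0.0593,0,0,0,0,0.01],[0.026,-0.0593,0,0,0,0,0.01],[0.026,-0.0593,0,0,0,0,0.01]]])

```text
clock: 17.47
tcp_pos: [0.5511, 0.282, 0.1388]
orientation: [0.0, 0.984, 0.179, 0.0]
force: [0.5, 0.8, -0.8]
finger_gap: 0.0182
grasp_force: 39.4
```

>>> move_tool(rows=[[[0,0,0,0,0,0,0.01],[0,0,0,0,0,0,0.01],[0,0,0,0,0,0,0.01]]])

```text
clock: 17.72
tcp_pos: [0.5509, 0.2802, 0.1382]
orientation: [0.0, 0.984, 0.179, -0.0]
force: [-0.2, -0.4, -0.9]
finger_gap: 0.0184
grasp_force: 39.4
```

```bash
python3 - <<'E'
from h import *
togo([.5505,.2805,.059])
t=eyes.read_camera('top')[:,:,::-1];cv2.imwrite('pics/t9.png',t);k=eyes.get_calibration('top')
h=cv2.cvtColor(np.ascontiguousarray(t[185:265,420:495]),cv2.COLOR_BGR2HSV); m=((h[...,1]<90)&(h[...,2]<140)).astype(np.uint8)
n,l,st,ce=cv2.connectedComponentsWithStats(m)
for i in range(1,n):
  if st[i,4]>50: u,v=ce[i]+[420,185]; print(st[i],u,v,plane(k,u,v,.062),plane(k,u,v,.075))
E
```

```text
tool delta [-0.0003 -0.0005  0.0792] axes x [ 0.9357  0.3529 -0.0003] z [-0.     -0.0008 -1.    ]
[ 28  27  25  24 464] 460.13577586206895 223.5969827586207 [ 0.5197 -0.3072  0.062 ] [ 0.5188 -0.3027  0.075 ]
```

Scaled: 0.03 m / 0.6 = 0.05, 0.012 m / 0.6 = 0.02.

>>> move_tool(rows=[[[0,0,0.05,0,0,0,0.01],[0,0,0.05,0,0,0,0.01],[0,0,0.02,0,0,0,0.01],[0,0,0,0,0,0,0.01],[0,0,0,0,0,0,0.01],[0,0,0.0033,0,0,0,0.01],[0,0,0.0033,0,0,0,0.01],[0,0,0.0017,0,0,0,0.01],[0,0,0,0,0,0,0.01],[0,0,0,0,0,0,0.01]]])

```text
clock: 18.6
tcp_pos: [0.5514, 0.2806, 0.0618]
orientation: [-0.0, 0.984, 0.179, 0.0]
force: [-0.5, 0.9, -1.0]
finger_gap: 0.0184
grasp_force: 39.5
```

Scaled: 0.001 m / 0.6 = 0.0017.

>>> move_tool(rows=[[[0,0,0.0017,0,0,0,0.01],[0,0,0.0017,0,0,0,0.01],[0,0,0,0,0,0,0.01],[0,0,0,0,0,0,0.01]]])

```text
clock: 18.93
tcp_pos: [0.5513, 0.2806, 0.0598]
orientation: [0.0, 0.984, 0.179, 0.0]
force: [-0.5, -0.1, 5.2]
finger_gap: 0.0185
grasp_force: 40.1
```

Scaled: -0.04 m / 0.6 = -0.0667, -0.03 m / 0.6 = -0.05.

>>> move_tool(rows=[[[0,0,0,0,0,0,0.06],[0,0,0,0,0,0,0.06],[0,0,0,0,0,0,0.06],[0,0,0,0,0,0,0.06],[0,0,-0.0333,0,0,0,0.06],[0,0,-0.0667,0,0,0,0.06],[0,0,-0.05,0,0,0,0.06]]])

```text
clock: 19.52
tcp_pos: [0.5506, 0.2805, 0.1502]
orientation: [-0.0, 0.984, 0.179, -0.001]
force: [1.0, 1.1, -0.1]
finger_gap: 0.0601
grasp_force: 0.0
```

>>> move_tool(rows=[[[-0.0105,0.0642,0,0,0,0,0.06],[-0.0105,0.0642,0,0,0,0,0.06],[-0.0105,0.0642,0,0,0,0,0.06],[-0.0105,0.0642,0,0,0,0,0.06],[-0.0105,0.0642,0,0,0,0,0.06],[-0.0105,0.0642,0,0,0,0,0.06],[-0.0105,0.0642,0,0,0,0,0.06],[-0.0105,0.0642,0,0,0,0,0.06],[-0.0105,0.0642,0,0,0,0,0.06],[-0.0105,0.0642,0,0,0,0,0.06]]])

```text
clock: 20.35
tcp_pos: [0.6277, -0.1042, 0.1492]
orientation: [0.0, 0.984, 0.179, 0.0]
force: [0.6, 0.5, 0.5]
finger_gap: 0.0601
grasp_force: 0.0
```

>>> move_tool(rows=[[[0,0,0.0667,0,0,0,0.06],[0,0,0.0667,0,0,0,0.06],[0,0,0,0,0,0,0.06],[0,0,0,0,0,0,0.06],[0,0,0,0,0,0,0.06]]])

```text
clock: 20.77
tcp_pos: [0.6287, -0.1008, 0.0708]
orientation: [-0.0, 0.984, 0.18, 0.001]
force: [1.2, 0.4, -0.1]
finger_gap: 0.0601
grasp_force: 0.0
```

```bash
python3 -c "
from h import *
togo([.6278,-.102,-.0035])"
```

```text
tool delta [-0.0014  0.0008  0.0743] axes x [0.9354 0.3536 0.0017] z [ 0.0015  0.0007 -1.    ]
```

Scaled: 0.03 m / 0.6 = 0.05, 0.025 m / 0.6 = 0.0417.

>>> move_tool(rows=[[[-0.0017,0.0017,0.05,0,0,0,0.06],[0,0,0.0417,0,0,0,0.06],[0,0,0.0167,0,0,0,0.06],[0,0,0.0133,0,0,0,0.06],[0,0,0,0,0,0,0.06],[0,0,0,0,0,0,0.06]]], clamp_n=40)

```text
clock: 21.27
tcp_pos: [0.6285, -0.103, -0.0021]
orientation: [0.0, 0.984, 0.179, 0.001]
force: [0.6, -0.5, -0.3]
finger_gap: 0.0601
grasp_force: 0.0
```

>>> move_tool(rows=[[[0,0,0,0,0,0,0.01],[0,0,0,0,0,0,0.01],[0,0,0,0,0,0,0.01],[0,0,0,0,0,0,0.01],[0,0,0,0,0,0,0.01],[0,0,0,0,0,0,0.01]]])

```text
clock: 21.77
tcp_pos: [0.628, -0.1035, -0.0025]
orientation: [0.0, 0.984, 0.179, 0.001]
force: [-0.0, -0.3, 5.8]
finger_gap: 0.0187
grasp_force: 39.1
```

Scaled: -0.04 m / 0.6 = -0.0667, -0.02 m / 0.6 = -0.0333.

>>> move_tool(rows=[[[0,0,-0.0333,0,0,0,0.01],[0,0,-0.0667,0,0,0,0.01],[0,0,-0.0667,0,0,0,0.01],[0,0,-0.0667,0,0,0,0.01],[0,0,0,0,0,0,0.01]]])

```text
clock: 22.18
tcp_pos: [0.6329, -0.1032, 0.1452]
orientation: [0.002, 0.984, 0.179, 0.006]
force: [1.9, -0.1, -0.1]
finger_gap: 0.0184
grasp_force: 39.6
```

>>> move_tool(rows=[[[-0.041,0.0358,0,0,0,0,0.01],[-0.041,0.0358,0,0,0,0,0.01],[-0.041,0.0358,0,0,0,0,0.01],[-0.041,0.0358,0,0,0,0,0.01],[-0.041,0.0358,0,0,0,0,0.01],[-0.041,0.0358,0,0,0,0,0.01],[-0.041,0.0358,0,0,0,0,0.01],[0,0,0,0,0,0,0.01],[0,0,0,0,0,0,0.01],[0,0,0,0,0,0,0.01]]])

```text
clock: 23.02
tcp_pos: [0.5188, -0.3047, 0.136]
orientation: [-0.0, 0.984, 0.179, 0.0]
force: [0.4, 0.9, -0.5]
finger_gap: 0.0185
grasp_force: 39.6
```

```bash
python3 -c "
from h import *
togo([.520,-.3045,.059])"
```

```text
tool delta [0.0012 0.0003 0.077 ] axes x [0.9362 0.3515 0.0003] z [ 0.0001  0.0007 -1.    ]
```

Scaled: 0.03 m / 0.6 = 0.05, 0.01 m / 0.6 = 0.0167.

>>> move_tool(rows=[[[0.0017,0,0.05,0,0,0,0.01],[0,0,0.05,0,0,0,0.01],[0,0,0.0167,0,0,0,0.01],[0,0,0,0,0,0,0.01],[0,0,0,0,0,0,0.01],[0,0,0.0033,0,0,0,0.01],[0,0,0.0033,0,0,0,0.01],[0,0,0.0017,0,0,0,0.01],[0,0,0,0,0,0,0.01],[0,0,0,0,0,0,0.01]]])

```text
clock: 23.85
tcp_pos: [0.5201, -0.3048, 0.0617]
orientation: [0.0, 0.984, 0.179, 0.0]
force: [-0.7, 0.1, -1.5]
finger_gap: 0.0183
grasp_force: 39.6
```

Scaled: 0.001 m / 0.6 = 0.0017.

>>> move_tool(rows=[[[0,0,0.0017,0,0,0,0.01],[0,0,0.0017,0,0,0,0.01],[0,0,0,0,0,0,0.01],[0,0,0,0,0,0,0.01]]])

```text
clock: 24.18
tcp_pos: [0.5197, -0.3045, 0.0591]
orientation: [-0.0, 0.984, 0.179, -0.0]
force: [-0.4, -0.4, -1.0]
finger_gap: 0.0185
grasp_force: 39.6
```

Scaled: 0.001 m / 0.6 = 0.0017.

>>> move_tool(rows=[[[0,0,0.0017,0,0,0,0.01],[0,0,0,0,0,0,0.01],[0,0,0,0,0,0,0.01]]])

```text
clock: 24.43
tcp_pos: [0.52, -0.3046, 0.0585]
orientation: [0.0, 0.984, 0.179, 0.0]
force: [0.0, -0.5, 1.8]
finger_gap: 0.0182
grasp_force: 40.0
```

Contact at the expected seated height. Releasing, retreating and taking the final look.

Scaled: -0.04 m / 0.6 = -0.0667, 0.038 m / 0.6 = 0.0633.

>>> move_tool(rows=[[[0,0,0,0,0,0,0.06],[0,0,0,0,0,0,0.06],[0,0,0,0,0,0,0.06],[0,0,0,0,0,0,0.06],[0,0,-0.0333,0,0,0,0.06],[0,0,-0.0667,0,0,0,0.06],[0,0,-0.0667,0,0,0,0.06],[-0.0167,0.0633,0,0,0,0,0.06],[-0.0167,0.0633,0,0,0,0,0.06],[-0.0167,0.0633,0,0,0,0,0.06]]])

```text
clock: 25.27
tcp_pos: [0.5328, -0.4234, 0.1602]
orientation: [0.001, 0.984, 0.18, 0.001]
force: [0.4, -0.5, -0.5]
finger_gap: 0.0598
grasp_force: 0.0
```

>>> move_tool(rows=[[[-0.0167,0.0633,0,0,0,0,0.06],[-0.0167,0.0633,0,0,0,0,0.06],[0,0,0,0,0,0,0.06],[0,0,0,0,0,0,0.06]]])

```text
clock: 25.6
tcp_pos: [0.5381, -0.5034, 0.1566]
orientation: [-0.0, 0.984, 0.176, -0.001]
force: [0.3, 0.2, -0.4]
finger_gap: 0.0599
grasp_force: 0.0
```

```bash
python3 - <<'E'
from h import *
t=eyes.read_camera('top')[:,:,::-1];s=eyes.read_camera('scene')[:,:,::-1];t0=cv2.imread('pics/top0.png')
c=lambda im,x,y,w:cv2.resize(im[y-w:y+w,x-w:x+w],(260,260),interpolation=cv2.INTER_CUBIC)
m=np.vstack([np.hstack([c(t,181,211,30),c(t,273,243,30),c(t,460,224,30)]),np.hstack([c(s,398,135,33),c(s,323,160,33),c(s,197,262,33)])])
cv2.imwrite('pics/m12.png',cv2.convertScaleAbs((255*(m/255.)**.7),alpha=1.1))
# bystanders moved?
d=lambda im,x,y:im[y-22:y+22,x-22:x+22].astype(int)
for n,(x,y) in dict(cup=(272,162),jar=(376,262),bottle=(437,151)).items(): print(n,abs(d(t,x,y)-d(t0,x,y)).mean())
E
```

```text
cup 2.534779614325069
jar 2.565943526170799
bottle 2.4839876033057853
```

View pics/m12.png

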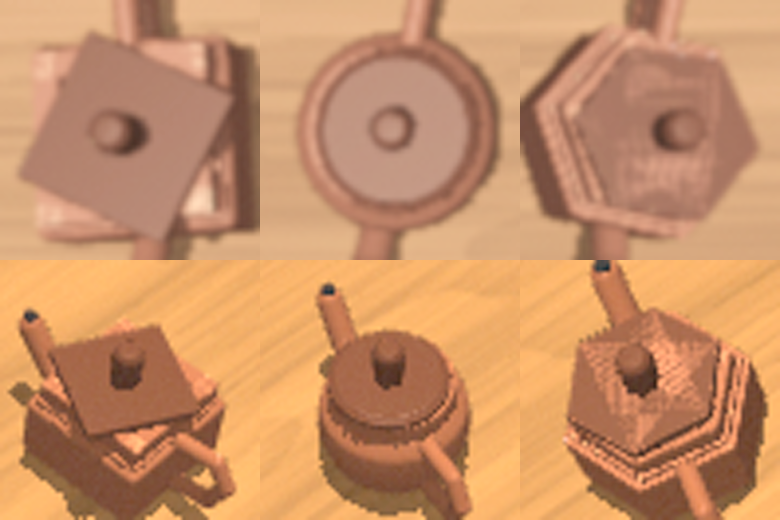

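The final view shows every lid lying flat on the pot of its own shape, and the bystanders are unchanged. I'll check the hex lid's knob height by triangulation, with its knob top at top (466.9,223.5) and scene (193.7,253.1), then hand in.

```bash
python3 - <<'E'
from h import *
t=eyes.get_calibration("top");s=eyes.get_calibration("scene")
p=tri([ray(t,466.9,223.5),ray(s,193.7,253.1)]); print(p)
if p[0][2]<.114: print(ctrl.hand_in())
E
```

```text
(array([ 0.5174, -0.3039,  0.1073]), np.float64(0.0013502614136156699))
the job is handed in; nothing more can be done
None
```

All three lids are seated on the pots of their own shape, the cup, jar and bottle are unmoved, and the job was handed in with the robot clock at about 26 s of the 93 s allowed.

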